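# Count to the third gap and push the bonnet in

### The arm

A 6-joint arm with a two-finger parallel gripper is mounted at the origin on the work surface. World frame = base frame: x ahead of the robot, y to its left, z up, the work surface at z = 0. Lengths are in m, angles in rad, forces in N, time in s.
With the tool pointing down it reaches from about 0.25 to 0.775 m from the base axis. Payload 4 kg.
Tool frame: the origin (TCP) lies midway between the tips of the shut fingers; the grasp point (between the pads) lies 19 mm behind it (robot.grasp_offset is the distance from the TCP to the grasp point, in m); z points along the fingers, y is the direction in which the jaws open and shut (so a half turn about z gives the same grasp; the last joint's range is limited). The gripper opens to 94 mm and grips with 3 to 60 N. Pads are 16 mm wide; open, the fingers measure 119 mm over their backs; the gripper's body (75 mm by 177 mm) begins 78 mm behind the grasp point.
Start: joints at [-1.296, 0.087, 1.371, -0, 1.684, -0.103], TCP at [0.203, -0.511, 0.206] pointing down, gripper open.
Joint ranges: [-3.1, 3.1], [-0.76, 2.03], [0.27, 2.55], [-1.08, 4.22], [0.17, 2.65], [-2.57, 2.57]. Speed limits (rad/s): [2.79, 2.79, 3.14, 3.14, 3.14, 3.14].

### API

Orientations are given as [roll, pitch, yaw] about the fixed x, y, z axes, in that order (R = Rz(yaw) Ry(pitch) Rx(roll)).
In Python, from bench import status, viewer, order, robot gives the robot as it stands. The module is installed in compiled form; this text tells all that it offers.
- The arm moves only by the tool move_arm, never from a script. Its argument "targets" is a list of rows, each a list of 3 entries, a list of its own where there are three numbers: the shift along the tool's x, y, z in mm, then the turn, a rotation vector about the tool's x, y, z in degrees, then the opening, from -1 (shut) to 1 (fully open). A call has 1 to 20 rows; each row is the pose to reach, as a shift and turn from the pose commanded when the call began, along the tool's axes at that moment; what a row does not reach only later rows make up. A row lasts 1/8 s, in which the tool goes at most 62.5 mm and 10.7 degrees, less where a joint would pass 70% of its speed; a pose out of reach is approached as far as the arm can. A call with a gripper value outside its range is refused whole. The fingers move at their own pace and stop on an object; the grip force is fixed at half the most. Time passes only in rows, so rows that repeat a pose let the fingers close. It gives the time, the measured TCP pose, the force and the opening at its end, in the units of the state.
- status.get_obs(): the state, without advancing time (a new reading comes with each control period).
- viewer.snapshot(name): name is "scene" or "top"; returns the picture (384x512x3 uint8, red, green, blue); there is no depth.
- viewer.camera_model(name): a dict with "K" (3x3 intrinsics, pixels), "xyz" and "attitude" of the camera in the world. Camera axes: x right, y up, looking along -z (the intrinsics and any distortion apply to the point x, -y, -z); pixel columns grow to the right and rows downward; lengths in m; the calibration is good to about 2 mm. A picture is of the moment at which its call begins. camera_model takes no time and is no camera call.
- order.close_job(): hands the job in, once; it reports no verdict.
The state is a dict: "time": time; "joint_positions": joint angles; "qvel": joint speeds; "joint_torque": joint torques, N m; "tool_pos": TCP position; "ee_rot": TCP orientation; "wrist_force": force on the tool from outside, world axes, zero at the start; "wrist_torque": the same for the moment, N m; "width": finger opening in m.
Only numpy, scipy, OpenCV 4.12 (cv2) and the standard library are available. Lean on these libraries where they do the work, as an engineer would, in place of code of your own. Each camera call takes 0.05 s, during which the arm holds its last target. There are 200 camera calls.

### The job

Starting at the end of the rack with the yellow safety cap, run the closed fingertips along the sprung rail on top, keeping it pressed lightly down, over the first and second gaps to the blue stretch behind the third gap, and stop there without going on to the fourth. Then push the brass bonnet along the counter into that third gap until it is fully home against the back wall. Push it gently and do not pinch, lift or tip it; leave the other parts where they are.

Things in the scene. Friction and masses are not known exactly. Their poses are not given: they have to be found in the camera images.
- rack: Low wooden divider rack fixed on the counter, 444 mm wide (its y), 60 mm deep (its x), 44 mm high. Origin: centre of its underside; its x axis points to its back, away from the robot, its y axis to its left as the robot sees it. Six gaps open to the front (-x), without a floor: a part slides in along the counter. The two middle gaps are empty, the others hold small spares.
- gap_row (a point): Point on the counter midway along the rack at the gaps' mouths (rack x = -30, y = 0 mm), axes as the rack's. Gap centres at y = +155, +93, +31, -31, -93, -155 mm; each gap is 54 mm wide, between 8 mm dividers with rounded noses, and 40 mm deep: mouths at rack x = -30 mm, face of the back wall at rack x = +10 mm.
- safety_cap: Yellow plastic safety cap, 32 mm across and 26 mm high, fixed on top of one end block of the rack (left or right, it varies; 204 mm from the rack's middle). It marks the end from which the gaps are counted. Origin: centre of its underside, 44 mm above the counter. The other end carries only a flat dark steel button.
- rail (a joint): Sprung rail along the top of the rack's back wall, over the whole row of gaps: a bar 14 mm wide in x and 362 mm long, at rack x = +20 mm, top 62 mm above the counter at rest. Value: how far it is pressed down (m), 0 at rest, 0.008 at its stop. It starts to give at about 1.5 N and takes about 4 N to reach the stop; it comes back by itself. A 28 mm long blue patch, flush with its top, marks the middle of each gap.
- bonnet: Loose brass regulator bonnet standing on the counter before the rack: round flange 48 mm across and 18 mm high, on it a tapering boss 33 mm across up to 38 mm height. About 250 g (it varies). Origin: centre of its underside. Home in a gap: flange against the back wall, origin at rack x = -14 mm. It slides flat under a push on the flange.
- diaphragm: Red diaphragm disc, 44 mm across, 8 mm high, lying in the rack's left-most gap. Bystander, loose. Origin: centre of its underside.
- spring_1: Brass spring, 23 mm across, 36 mm high, standing in the second gap from the left. Bystander, loose. Origin: centre of its underside.
- spring_2: Brass spring like it, in the fifth gap from the left. Bystander, loose. Origin: centre of its underside.
- spring_3: Brass spring like it, in the right-most gap. Bystander, loose. Origin: centre of its underside.
- gauge: Chrome gauge, 56 mm across, 25 mm high, lying face up on the counter to the right. Bystander, loose. Origin: centre of its underside.
- wrench: Steel wrench, 180 mm long, lying on the counter to the right. Bystander, loose. Origin: middle of its length, at its underside.
- grease_jar: Orange jar with black lid, 60 mm across, 70 mm high, on the counter to the left. Bystander, loose. Origin: centre of its underside.
Not all that is in view belongs to the job. What is shaped like the bonnet but purple or red is not meant.

How it is judged:
By the outcome, as a careful person would: the job done as asked, in the order asked, and still so for the second after the job is handed in, with the robot touching nothing.
It also fails if it takes over 61 s, if anything falls off the work surface, if the arm or the gripper's body presses on something with over 40 N, if the wrist force passes 120 N, or if a joint passes its speed limit or range.

## Working session

There is one attempt and no reset: what is moved stays moved. The work goes in short steps, Python scripts to look and compute and a tool call to move; the robot and the scene stay as the last step left them, time stands still between calls to the robot, and variables do not carry over. Pictures are saved under pics/ and viewed, about 8 in all and at most 12, crops included, and the job is handed in when it is done.

Besides the shell and the picture viewer there is one more tool, called after "Call:" by a JSON object that holds its "method" and its "body", one argument or row to a line. move_arm: Moves the arm, as the interface text tells. Its arguments: {"type":"object","properties":{"targets":{"type":"array"}},"required":["targets"]}

```bash
mkdir -p pics; python3 - <<'E'
from bench import status, viewer, order, robot
import cv2,numpy as np
for n in("scene","top"):
    im=viewer.snapshot(n);cv2.imwrite(f"pics/{n}0.png",im[...,::-1]);c=viewer.camera_model(n);print(n,c)
print(status.get_obs())
E
```

```text
scene {'K': array([[347.42883926,   0.        , 251.9704518 ],
       [  0.        , 347.42883926, 194.21780009],
       [  0.        ,   0.        ,   1.        ]]), 'xyz': array([0.76544927, 0.49208763, 0.79827171]), 'attitude': array([0.65865195, 0.01285798, 2.62706489])}
top {'K': array([[375.35882858,   0.        , 255.4739669 ],
       [  0.        , 375.35882858, 184.8867906 ],
       [  0.        ,   0.        ,   1.        ]]), 'xyz': array([3.55748351e-01, 1.02825641e-03, 1.09059715e+00]), 'attitude': array([ 0.17022273,  0.00168638, -1.55368154])}
{'time': 0.1, 'joint_positions': array([-1.29607983e+00,  8.78958351e-02,  1.37207856e+00,  1.22972425e-05,
        1.68361603e+00, -1.03084400e-01]), 'qvel': array([-7.22654530e-04,  9.28353316e-05, -4.70587084e-03,  1.17464502e-04,
        5.09483149e-04, -1.05292626e-03]), 'joint_torque': array([ 2.09942751e-03, -3.41251695e+01, -3.03301334e+01,  7.20406906e-02,
        3.03987076e-02, -9.32056923e-05]), 'tool_pos': array([ 0.20275605, -0.51073384,  0.20442564]), 'ee_rot': array([-3.13960675e+00, -2.17731198e-04,  3.77802053e-01]), 'wrist_force': array([ 0.07592821,  1.14754819, -0.11961517]), 'wrist_torque': array([ 0.02594634, -0.01763852,  0.00172575]), 'width': 0.09365779666031573}
```

View pics/scene0.png

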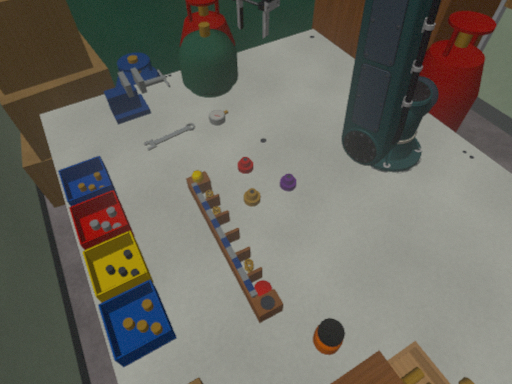

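View pics/top0.png

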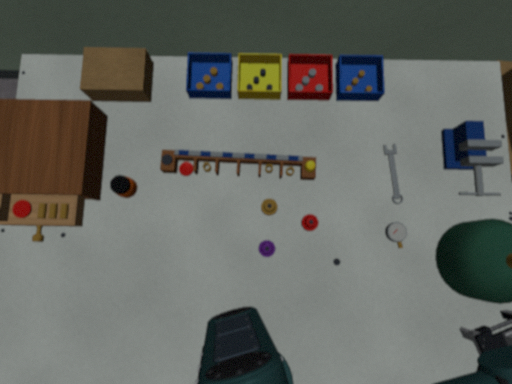

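The top view shows the rack with the yellow cap at its right end (311,165), so gaps count from the right and the third gap is at rack y=-31. It could be one of three bonnet shapes: brass (269,207), red (310,222) or purple (266,248). I choose brass.

```bash
cat > h.py <<'E'
import cv2,numpy as np
from scipy.spatial.transform import Rotation as Ro
from bench import status, viewer, order, robot
def ray(n,u,v,z):
    c=viewer.camera_model(n);K=c["K"]
    p=np.array([(u-K[0,2])/K[0,0],-(v-K[1,2])/K[1,1],-1])
    d=Ro.from_euler("xyz",c["attitude"]).as_matrix()@p
    o=c["xyz"];return o+d*(z-o[2])/d[2]
def proj(n,P):
    c=viewer.camera_model(n);K=c["K"]
    p=Ro.from_euler("xyz",c["attitude"]).as_matrix().T@(np.array(P)-c["xyz"])
    return K[0,2]+K[0,0]*p[0]/-p[2],K[1,2]-K[1,1]*p[1]/-p[2]
def blobs(im,lo,hi,box,amin=8):
    hsv=cv2.cvtColor(im,cv2.COLOR_RGB2HSV);m=cv2.inRange(hsv,lo,hi)
    M=np.zeros_like(m);x0,y0,x1,y1=box;M[y0:y1,x0:x1]=m[y0:y1,x0:x1]
    n,_,s,c=cv2.connectedComponentsWithStats(M)
    return [(tuple(c[i].round(1)),s[i].tolist()) for i in range(1,n) if s[i,4]>=amin]
E
python3 - <<'E'
from h import *
ims={n:cv2.imread(f"pics/{n}0.png")[...,::-1].copy() for n in("scene","top")}
box={"top":(155,140,325,260),"scene":(180,160,300,325)}
for n in ims:
  for k,lo,hi,z in(("cap",(24,150,100),(34,255,255),.070),("blue",(105,90,50),(125,255,255),.062),("brass",(12,90,60),(23,255,255),.038)):
    for c,s in blobs(ims[n],lo,hi,box[n]): print(n,k,c,s,ray(n,*c,z).round(4))
a=ims["top"][135:265,150:330];b=ims["scene"][160:325,180:300]
a=cv2.resize(a,None,fx=3,fy=3,interpolation=2);b=cv2.resize(b,None,fx=2.36,fy=2.36,interpolation=2)
o=np.zeros((max(a.shape[0],b.shape[0]),a.shape[1]+b.shape[1],3),np.uint8);o[:a.shape[0],:a.shape[1]]=a;o[:b.shape[0],a.shape[1]:]=b
o=o[:600,:800]; cv2.imwrite("pics/crop1.png",o[...,::-1]);print(o.shape)
E
```

```text
scene cap (np.float64(196.5), np.float64(175.1)) [192, 171, 10, 10, 71] [ 0.5965 -0.1388  0.07  ]
scene blue (np.float64(196.5), np.float64(188.8)) [194, 186, 6, 7, 32] [ 0.6147 -0.1005  0.062 ]
scene blue (np.float64(205.5), np.float64(205.1)) [202, 201, 8, 9, 39] [ 0.6165 -0.0383  0.062 ]
scene blue (np.float64(215.1), np.float64(222.9)) [212, 219, 8, 9, 43] [0.6188 0.0244 0.062 ]
scene blue (np.float64(225.3), np.float64(241.8)) [222, 237, 8, 10, 52] [0.6211 0.086  0.062 ]
scene blue (np.float64(236.7), np.float64(262.5)) [233, 257, 9, 11, 59] [0.6229 0.1485 0.062 ]
scene blue (np.float64(248.6), np.float64(284.6)) [244, 279, 10, 12, 69] [0.6252 0.2095 0.062 ]
scene brass (np.float64(237.5), np.float64(262.6)) [187, 172, 96, 150, 978] [0.6167 0.1385 0.038 ]
scene brass (np.float64(210.2), np.float64(195.0)) [205, 189, 14, 13, 93] [ 0.5858 -0.0805  0.038 ]
scene brass (np.float64(251.5), np.float64(197.1)) [244, 188, 16, 18, 207] [ 0.4904 -0.0169  0.038 ]
scene brass (np.float64(217.8), np.float64(211.3)) [212, 202, 16, 19, 111] [ 0.5917 -0.0205  0.038 ]
scene brass (np.float64(225
[... 1194 characters left out ...]
07  0.038 ]
top brass (np.float64(238.4), np.float64(162.8)) [231, 158, 17, 16, 48] [0.6002 0.0561 0.038 ]
top brass (np.float64(205.6), np.float64(163.5)) [204, 161, 5, 7, 17] [0.5966 0.1503 0.038 ]
top brass (np.float64(261.1), np.float64(163.0)) [254, 160, 19, 15, 46] [ 0.6007 -0.0092  0.038 ]
top brass (np.float64(280.8), np.float64(165.3)) [274, 161, 14, 15, 46] [ 0.5949 -0.0658  0.038 ]
top brass (np.float64(268.9), np.float64(164.8)) [266, 163, 7, 5, 20] [ 0.5958 -0.0316  0.038 ]
top brass (np.float64(290.4), np.float64(168.2)) [288, 167, 6, 4, 10] [ 0.5868 -0.0934  0.038 ]
top brass (np.float64(268.9), np.float64(206.5)) [262, 199, 15, 16, 183] [ 0.4755 -0.033   0.038 ]
(390, 800, 3)
```

View pics/crop1.png

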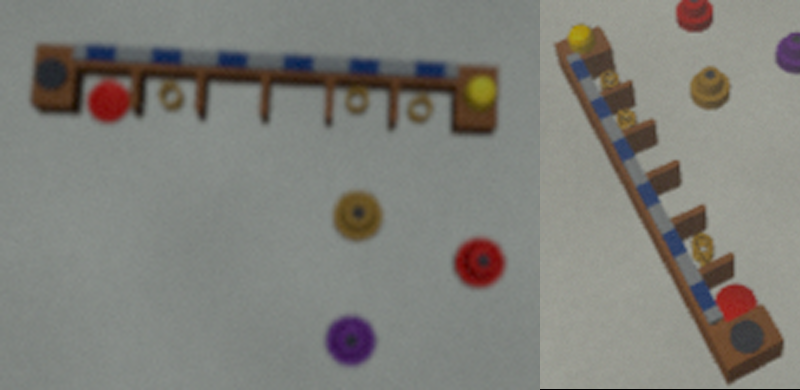

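The crop confirms the brass bonnet at crop (358,215), and the third gap from the cap is empty. Two-view averages:
- Rack centre about (0.5985, 0.0565), yaw -0.0325.
- Third patch about (0.6175, 0.025).
- Bonnet about (0.479, -0.034).

Next I close the fingers and go above the cap end of the rail, with the jaws across it.

Call:
{"method": "move_arm", "body": {
  "targets": [
    [[30,-12,5],[0,0,-4],-1],
    [[75,-30,12],[0,0,-10],-1],
    [[125,-52,20],[0,0,-17],-1],
    [[178,-74,29],[0,0,-24],-1],
    [[232,-96,38],[0,0,-31],-1],
    [[286,-118,47],[0,0,-38],-1],
    [[340,-140,55],[0,0,-45],-1],
    [[392,-161,63],[0,0,-52],-1],
    [[440,-180,71],[0,0,-58],-1],
    [[480,-197,78],[0,0,-62],-1],
    [[508,-208,83],[0,0,-65],-1],
    [[527,-216,85],[0,0,-66.5],-1],
    [[527,-216,85],[0,0,-66.5],-1],
    [[527,-216,85],[0,0,-66.5],-1],
    [[527,-216,85],[0,0,-66.5],-1]
  ]
}}

```text
time: 1.98
tool_pos: [0.6125, -0.1172, 0.121]
ee_rot: [3.141, 0.001, 1.537]
wrist_force: [-0.6, 0.5, 1.2]
width: 0.0004
```

```bash
python3 - <<'E'
from h import *
o=status.get_obs();print(o["time"],o["tool_pos"],o["ee_rot"],o["wrist_force"],o["width"],o["joint_positions"])
a=viewer.snapshot("top")[100:270,150:340];b=viewer.snapshot("scene")[60:270,150:320]
a=cv2.resize(a,None,fx=2.3,fy=2.3,interpolation=2);b=cv2.resize(b,None,fx=2.1,fy=2.1,interpolation=2)
q=np.zeros((max(a.shape[0],b.shape[0]),a.shape[1]+b.shape[1],3),np.uint8);q[:a.shape[0],:a.shape[1]]=a;q[:b.shape[0],a.shape[1]:]=b
print(q.shape);cv2.imwrite("pics/c2.png",q[...,::-1])
E
```

```text
1.975 [ 0.61254451 -0.11718375  0.12096482] [3.14116583e+00 5.40812001e-04 1.53669048e+00] [-0.57347101  0.46386144  1.20603637] 0.00040134181629578833 [-2.79665727e-01  2.79007684e-01  1.31573239e+00 -4.20952779e-04
  1.54630709e+00 -2.45549804e-01]
(441, 794, 3)
```

View pics/c2.png

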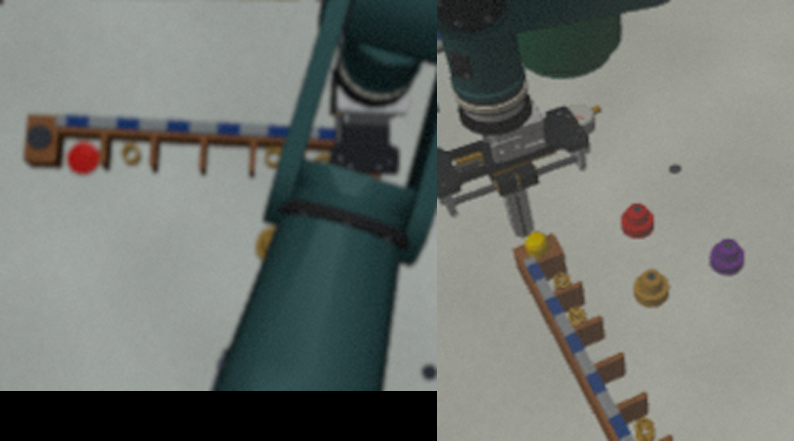

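The fingers are over the right end of the rail, beside the cap. I lower slowly to just above it and take the force baseline, then go 1–2 mm at a time.

Call:
{"method": "move_arm", "body": {
  "targets": [
    [[0,0,12],[0,0,0],-1],
    [[0,0,30],[0,0,0],-1],
    [[0,0,45],[0,0,0],-1],
    [[0,0,53],[0,0,0],-1],
    [[0,0,55],[0,0,0],-1],
    [[0,0,55],[0,0,0],-1],
    [[0,0,55],[0,0,0],-1]
  ]
}}

```text
time: 2.95
tool_pos: [0.6136, -0.1162, 0.0663]
ee_rot: [3.14, 0.0, 1.539]
wrist_force: [-0.0, -0.2, 0.0]
width: 0.0005
```

Call:
{"method": "move_arm", "body": {
  "targets": [
    [[0,0,1],[0,0,0],-1],
    [[0,0,2],[0,0,0],-1],
    [[0,0,3],[0,0,0],-1],
    [[0,0,4],[0,0,0],-1],
    [[0,0,5],[0,0,0],-1],
    [[0,0,6],[0,0,0],-1],
    [[0,0,7],[0,0,0],-1],
    [[0,0,7],[0,0,0],-1]
  ]
}}

```text
time: 3.95
tool_pos: [0.6131, -0.1161, 0.0586]
ee_rot: [3.141, 0.0, 1.538]
wrist_force: [-1.0, 0.0, 1.8]
width: 0.0001
```

Contact is made: pressed about 3.4 mm at about 2 N. I run along the rail (tool x), first half now.

Call:
{"method": "move_arm", "body": {
  "targets": [
    [[2,0,0.5],[0,0,0],-1],
    [[6,0,0.5],[0,0,0],-1],
    [[11,0,0.5],[0,0,0],-1],
    [[17,0,0.5],[0,0,0],-1],
    [[23,0,0.5],[0,0,0],-1],
    [[29,0,0.5],[0,0,0],-1],
    [[35,0,0.5],[0,0,0],-1],
    [[41,0,0.5],[0,0,0],-1],
    [[47,0,0.5],[0,0,0],-1],
    [[53,0,0.5],[0,0,0],-1],
    [[59,0,0.5],[0,0,0],-1],
    [[65,0,0.5],[0,0,0],-1],
    [[70,0,0.5],[0,0,0],-1]
  ]
}}

```text
time: 5.58
tool_pos: [0.6153, -0.0457, 0.0579]
ee_rot: [-3.142, 0.0, 1.539]
wrist_force: [0.3, -2.4, 2.9]
width: 0.0
```

Call:
{"method": "move_arm", "body": {
  "targets": [
    [[6,0,0],[0,0,0],-1],
    [[12,0,0],[0,0,0],-1],
    [[18,0,0],[0,0,0],-1],
    [[24,0,0],[0,0,0],-1],
    [[30,0,0],[0,0,0],-1],
    [[36,0,0],[0,0,0],-1],
    [[42,0,0],[0,0,0],-1],
    [[48,0,0],[0,0,0],-1],
    [[54,0,0],[0,0,0],-1],
    [[60,0,0],[0,0,0],-1],
    [[64,0,0],[0,0,0],-1],
    [[67,0,0],[0,0,0],-1],
    [[69,0,0],[0,0,0],-1],
    [[69,0,0],[0,0,0],-1],
    [[69,0,0],[0,0,0],-1],
    [[69,0,0],[0,0,0],-1]
  ]
}}

```text
time: 7.58
tool_pos: [0.6175, 0.0232, 0.058]
ee_rot: [3.142, -0.001, 1.538]
wrist_force: [-0.5, 0.1, 2.6]
width: 0.0006
```

```bash
python3 - <<'E'
from h import *
o=status.get_obs();print(o["time"],o["tool_pos"],o["wrist_force"])
b=viewer.snapshot("scene")[110:310,150:320]
cv2.imwrite("pics/c3.png",cv2.resize(b,None,fx=3,fy=3,interpolation=2)[...,::-1])
E
```

```text
7.575 [0.61753956 0.02315557 0.05795988] [-0.45027092  0.1404654   2.63562869]
```

View pics/c3.png

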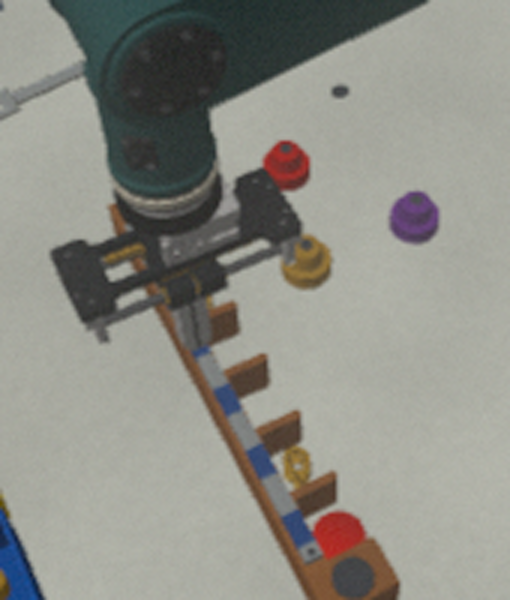

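The fingers rest on the third blue stretch: patches 4–6 are free at (230,400), (262,460), (300,530), and patch 3 is partly under the tips at (203,350). I lift straight off, then go to the right of the brass bonnet with the fingers partly open as a two-point cradle.

Call:
{"method": "move_arm", "body": {
  "targets": [
    [[0,0,-4],[0,0,0],-1],
    [[0,0,-15],[0,0,0],-1],
    [[0,0,-40],[0,0,0],-1],
    [[0,0,-60],[0,0,0],-1],
    [[-12,-14,-70],[0,0,0],-0.49],
    [[-35,-42,-70],[0,0,0],-0.49],
    [[-62,-75,-70],[0,0,0],-0.49],
    [[-88,-105,-70],[0,0,0],-0.49],
    [[-106,-127,-70],[0,0,0],-0.49],
    [[-112.5,-135,-70],[0,0,0],-0.49],
    [[-112.5,-135,-70],[0,0,0],-0.49],
    [[-112.5,-135,-70],[0,0,0],-0.49]
  ]
}}

```text
time: 9.12
tool_pos: [0.4794, -0.0848, 0.1279]
ee_rot: [3.141, -0.0, 1.539]
wrist_force: [-0.2, 0.7, 0.2]
width: 0.0239
```

```bash
python3 - <<'E'
from h import *
o=status.get_obs();print(o["time"],o["tool_pos"],o["ee_rot"],o["wrist_force"],o["width"])
b=viewer.snapshot("scene")
for c,s in blobs(b,(12,90,60),(23,255,255),(236,180,262,212)):print(c,s)
cv2.imwrite("pics/c4.png",cv2.resize(b[110:260,160:320],None,fx=4,fy=4,interpolation=2)[...,::-1])
E
```

```text
9.125 [ 0.47942854 -0.08483263  0.12794098] [ 3.14133638e+00 -2.48727769e-04  1.53896090e+00] [-0.19416414  0.66876918  0.20713552] 0.02392117747575222
(np.float64(251.6), np.float64(197.3)) [244, 189, 16, 17, 207]
```

View pics/c4.png

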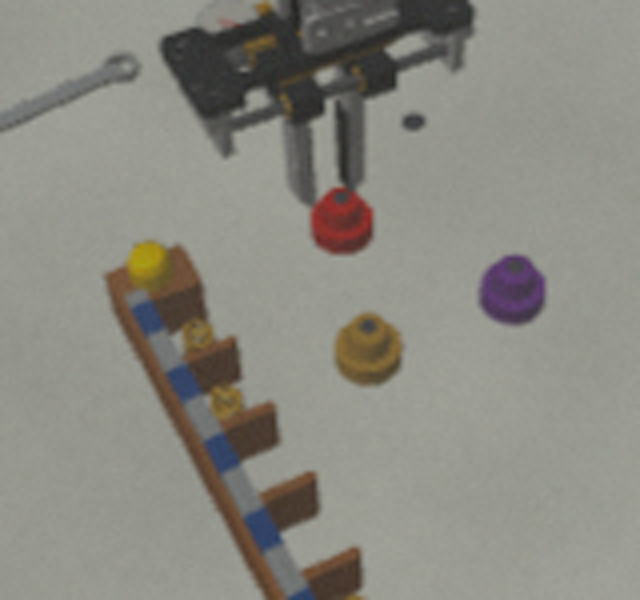

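The bonnet hasn't moved and the space beside it is free. I lower to 6 mm above the counter.

Call:
{"method": "move_arm", "body": {
  "targets": [
    [[0,0,15],[0,0,0],-0.49],
    [[0,0,40],[0,0,0],-0.49],
    [[0,0,70],[0,0,0],-0.49],
    [[0,0,95],[0,0,0],-0.49],
    [[0,0,112],[0,0,0],-0.49],
    [[0,0,120],[0,0,0],-0.49],
    [[0,0,122],[0,0,0],-0.49],
    [[0,0,122],[0,0,0],-0.49]
  ]
}}

```text
time: 10.18
tool_pos: [0.4797, -0.0854, 0.0067]
ee_rot: [3.14, 0.0, 1.538]
wrist_force: [0.0, -0.2, -0.6]
width: 0.0242
```

```bash
python3 - <<'E'
from h import *
o=status.get_obs();print(o["time"],o["tool_pos"],o["ee_rot"],o["wrist_force"],o["width"])
ims={n:viewer.snapshot(n) for n in("scene","top")}
for n,bx in(("scene",(200,150,300,225)),("top",(250,190,330,240))):
  for k,lo,hi in(("brass",(12,90,60),(23,255,255)),("red",(172,120,60),(180,255,255))):
    for c,s in blobs(ims[n],lo,hi,bx,30):print(n,k,c,s,ray(n,*c,.012).round(4))
E
```

```text
10.175 [ 0.4796568  -0.08539824  0.00669017] [3.14009983e+00 4.53987389e-04 1.53845956e+00] [ 0.00720892 -0.16331567 -0.57146365] 0.024160090887740363
scene brass (np.float64(203.8), np.float64(178.1)) [200, 171, 10, 15, 89] [ 0.569  -0.1673  0.012 ]
scene brass (np.float64(214.6), np.float64(203.6)) [205, 187, 24, 32, 231] [ 0.582  -0.0662  0.012 ]
scene brass (np.float64(251.5), np.float64(197.2)) [244, 188, 16, 18, 206] [ 0.4812 -0.034   0.012 ]
scene brass (np.float64(204.7), np.float64(214.3)) [200, 203, 12, 22, 71] [ 0.6214 -0.047   0.012 ]
top brass (np.float64(274.4), np.float64(208.3)) [272, 203, 6, 11, 35] [ 0.4735 -0.0497  0.012 ]
```

Bonnet at about (0.480, -0.034). It needs about 63 mm along rack +y to line up with the third gap, so about 86 mm of tool travel. I push slowly in two calls.

Call:
{"method": "move_arm", "body": {
  "targets": [
    [[5,0,0],[0,0,0],-0.49],
    [[12,0,0],[0,0,0],-0.49],
    [[17,0,0],[0,0,0],-0.49],
    [[19,0,0],[0,0,0],-0.49],
    [[21,0,0],[0,0,0],-0.49],
    [[23,0,0],[0,0,0],-0.49],
    [[25,0,0],[0,0,0],-0.49],
    [[28,0,0],[0,0,0],-0.49],
    [[31,0,0],[0,0,0],-0.49],
    [[34,0,0],[0,0,0],-0.49],
    [[37,0,0],[0,0,0],-0.49],
    [[40,0,0],[0,0,0],-0.49],
    [[43,0,0],[0,0,0],-0.49],
    [[46,0,0],[0,0,0],-0.49],
    [[49,0,0],[0,0,0],-0.49],
    [[52,0,0],[0,0,0],-0.49],
    [[55,0,0],[0,0,0],-0.49],
    [[57,0,0],[0,0,0],-0.49],
    [[58,0,0],[0,0,0],-0.49],
    [[58,0,0],[0,0,0],-0.49]
  ]
}}

```text
time: 12.78
tool_pos: [0.4808, -0.0271, 0.006]
ee_rot: [3.142, -0.0, 1.538]
wrist_force: [0.1, -1.0, -0.3]
width: 0.0238
```

```bash
python3 - <<'E'
from h import *
o=status.get_obs();print(o["time"],o["tool_pos"],o["wrist_force"])
b=viewer.snapshot("scene")
for c,s in blobs(b,(12,90,60),(23,255,255),(235,185,290,240),30):print(c,s,ray("scene",*c,.012).round(4))
cv2.imwrite("pics/c5.png",cv2.resize(b[110:260,160:320],None,fx=4,fy=4,interpolation=2)[...,::-1])
E
```

```text
12.775 [ 0.48084203 -0.02708043  0.00597411] [ 0.05383967 -0.99018767 -0.34281942]
(np.float64(256.8), np.float64(206.4)) [249, 197, 17, 18, 219] [0.4842 0.0014 0.012 ]
(np.float64(236.4), np.float64(232.6)) [235, 228, 4, 11, 30] [0.5733 0.0482 0.012 ]
```

View pics/c5.png

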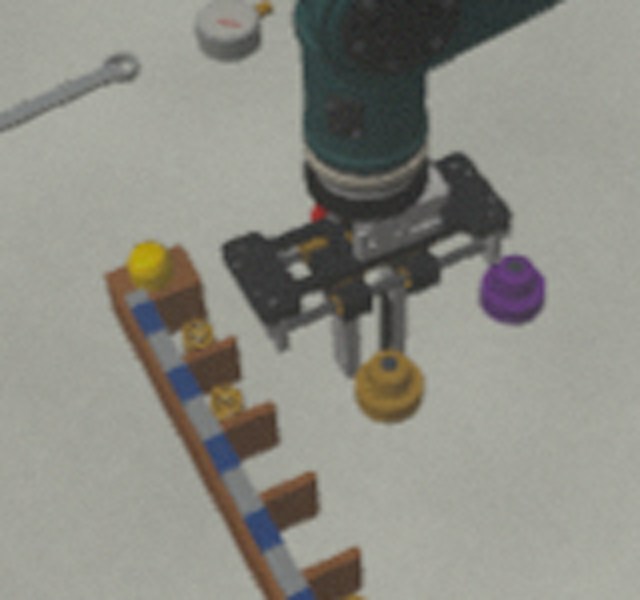

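The bonnet is upright at (390,385) in the crop and moving in the cradle. I push on 27.5 mm, then back off.

Call:
{"method": "move_arm", "body": {
  "targets": [
    [[2,0,0],[0,0,0],-0.49],
    [[5,0,0],[0,0,0],-0.49],
    [[8,0,0],[0,0,0],-0.49],
    [[11,0,0],[0,0,0],-0.49],
    [[14,0,0],[0,0,0],-0.49],
    [[17,0,0],[0,0,0],-0.49],
    [[20,0,0],[0,0,0],-0.49],
    [[22.5,0,0],[0,0,0],-0.49],
    [[24.5,0,0],[0,0,0],-0.49],
    [[26,0,0],[0,0,0],-0.49],
    [[27,0,0],[0,0,0],-0.49],
    [[27.5,0,0],[0,0,0],-0.49],
    [[27.5,0,0],[0,0,0],-0.49],
    [[26,0,0],[0,0,0],-0.49],
    [[22,0,0],[0,0,0],-0.49],
    [[12,0,0],[0,0,0],-0.49],
    [[7,0,-10],[0,0,0],-0.49],
    [[5,0,-40],[0,0,0],-0.49],
    [[5,0,-70],[0,0,0],-0.49],
    [[5,0,-80],[0,0,0],-0.49]
  ]
}}

```text
time: 15.32
tool_pos: [0.4826, -0.0229, 0.0888]
ee_rot: [3.137, 0.001, 1.538]
wrist_force: [-0.1, -0.1, -0.5]
width: 0.0243
```

```bash
python3 - <<'E'
from h import *
o=status.get_obs();print(o["time"],o["tool_pos"],o["ee_rot"],o["wrist_force"])
b=viewer.snapshot("scene")
for c,s in blobs(b,(12,90,60),(23,255,255),(240,195,290,240),30):print(c,s,ray("scene",*c,.012).round(4))
for c,s in blobs(b,(105,90,50),(125,255,255),(180,160,300,325)):print(c,s,ray("scene",*c,.062).round(4))
E
```

```text
15.325 [ 0.48260073 -0.02286064  0.08882912] [3.13660800e+00 6.41445533e-04 1.53793861e+00] [-0.12147071 -0.08776463 -0.47089506]
(np.float64(261.3), np.float64(213.6)) [254, 205, 16, 17, 215] [0.4857 0.0286 0.012 ]
(np.float64(196.3), np.float64(188.9)) [193, 186, 7, 7, 33] [ 0.6153 -0.1004  0.062 ]
(np.float64(205.5), np.float64(205.3)) [202, 202, 8, 8, 37] [ 0.6168 -0.0377  0.062 ]
(np.float64(215.0), np.float64(222.8)) [212, 219, 7, 9, 43] [0.6189 0.024  0.062 ]
(np.float64(225.4), np.float64(241.9)) [222, 237, 8, 10, 51] [0.621  0.0864 0.062 ]
(np.float64(236.7), np.float64(262.6)) [233, 257, 9, 12, 59] [0.623  0.1487 0.062 ]
(np.float64(248.6), np.float64(284.6)) [244, 279, 10, 12, 69] [0.6252 0.2095 0.062 ]
```

The bonnet is within a millimetre of the third gap's line. Next: turn the jaws by 90°, go behind the bonnet and lower.

Call:
{"method": "move_arm", "body": {
  "targets": [
    [[5,-5,0],[0,0,8],-0.49],
    [[11,-11,0],[0,0,18],-0.49],
    [[17,-17,0],[0,0,28],-0.49],
    [[23,-23,0],[0,0,38],-0.49],
    [[29,-28,0],[0,0,48],-0.49],
    [[35,-33,0],[0,0,58],-0.49],
    [[41,-39,0],[0,0,68],-0.49],
    [[47,-45,0],[0,0,78],-0.49],
    [[51,-49,0],[0,0,86],-0.49],
    [[51.4,-49.3,0],[0,0,90],-0.49],
    [[51.4,-49.3,0],[0,0,90],-0.49],
    [[51.4,-49.3,15],[0,0,90],-0.49],
    [[51.4,-49.3,40],[0,0,90],-0.49],
    [[51.4,-49.3,62],[0,0,90],-0.49],
    [[51.4,-49.3,75],[0,0,90],-0.49],
    [[51.4,-49.3,80],[0,0,90],-0.49],
    [[51.4,-49.3,80],[0,0,90],-0.49],
    [[51.4,-49.3,80],[0,0,90],-0.49]
  ]
}}

```text
time: 17.62
tool_pos: [0.4342, 0.0307, 0.0068]
ee_rot: [3.141, -0.002, -0.032]
wrist_force: [0.5, 0.4, 0.5]
width: 0.024
```

```bash
python3 - <<'E'
from h import *
o=status.get_obs();print(o["time"],o["tool_pos"],o["ee_rot"],o["wrist_force"],o["joint_positions"])
b=viewer.snapshot("scene")
for c,s in blobs(b,(12,90,60),(23,255,255),(240,195,290,240),30):print(c,s,ray("scene",*c,.012).round(4))
cv2.imwrite("pics/c6.png",cv2.resize(b[130:280,180:340],None,fx=4,fy=4,interpolation=2)[...,::-1])
E
```

```text
17.625 [0.43417256 0.0306509  0.00675054] [ 3.14146848e+00 -1.73056349e-03 -3.22478786e-02] [0.5416333  0.39317916 0.51799237] [-5.98673771e-02 -3.73495548e-02  1.90814246e+00 -7.99472661e-05
  1.26906642e+00  1.54320063e+00]
(np.float64(261.4), np.float64(213.7)) [254, 205, 16, 18, 218] [0.4856 0.0291 0.012 ]
```

View pics/c6.png

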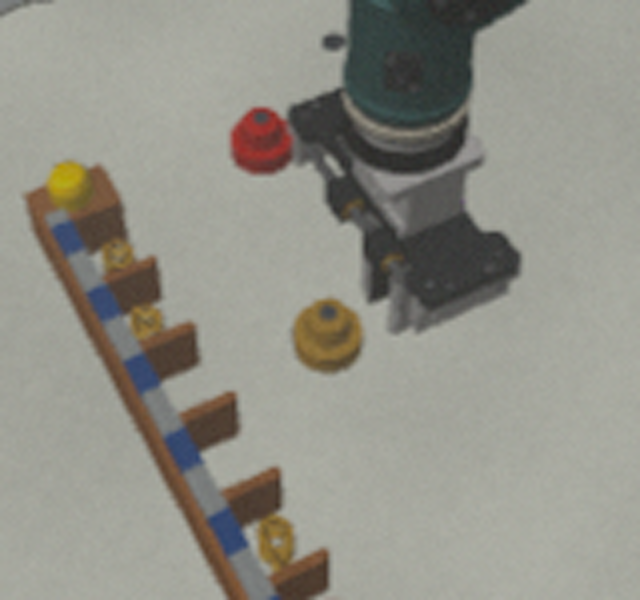

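The fingers are squarely behind the bonnet and in line with gap 3. I push forward slowly.

Call:
{"method": "move_arm", "body": {
  "targets": [
    [[5,0,0],[0,0,0],-0.49],
    [[12,0,0],[0,0,0],-0.49],
    [[16,0,0],[0,0,0],-0.49],
    [[18,0,0],[0,0,0],-0.49],
    [[20,0,0],[0,0,0],-0.49],
    [[22,0,0],[0,0,0],-0.49],
    [[24,0,0],[0,0,0],-0.49],
    [[27,0,0],[0,0,0],-0.49],
    [[30,0,0],[0,0,0],-0.49],
    [[34,0,0],[0,0,0],-0.49],
    [[38,0,0],[0,0,0],-0.49],
    [[42,0,0],[0,0,0],-0.49],
    [[46,0,0],[0,0,0],-0.49],
    [[50,0,0],[0,0,0],-0.49],
    [[54,0,0],[0,0,0],-0.49],
    [[58,0,0],[0,0,0],-0.49],
    [[62,0,0],[0,0,0],-0.49],
    [[65,0,0],[0,0,0],-0.49],
    [[67,0,0],[0,0,0],-0.49],
    [[67,0,0],[0,0,0],-0.49]
  ]
}}

```text
time: 20.18
tool_pos: [0.5007, 0.0285, 0.0061]
ee_rot: [3.141, -0.001, -0.032]
wrist_force: [0.5, 0.0, 0.0]
width: 0.0241
```

```bash
python3 - <<'E'
from h import *
o=status.get_obs();print(o["time"],o["tool_pos"],o["ee_rot"],o["wrist_force"])
b=viewer.snapshot("scene")
for c,s in blobs(b,(12,90,60),(23,255,255),(225,185,290,240),30):print(c,s,ray("scene",*c,.012).round(4))
cv2.imwrite("pics/c7.png",cv2.resize(b[140:270,170:310],None,fx=4,fy=4,interpolation=2)[...,::-1])
E
```

```text
20.175 [0.50070624 0.02850407 0.00608258] [ 3.14147720e+00 -6.02742398e-04 -3.23677023e-02] [0.52592215 0.04883635 0.03048774]
(np.float64(246.4), np.float64(220.4)) [238, 211, 17, 19, 229] [0.5319 0.0277 0.012 ]
(np.float64(232.3), np.float64(233.4)) [225, 228, 14, 12, 79] [0.5838 0.045  0.012 ]
```

View pics/c7.png

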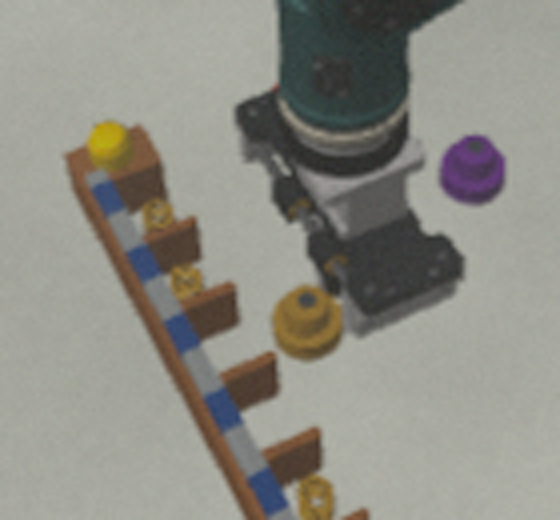

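The bonnet is upright, at the mouth of gap 3 and about 0.7 mm off its centre line, within the 3 mm slack. I push in to about 6 mm short of home.

Call:
{"method": "move_arm", "body": {
  "targets": [
    [[2,0,0],[0,0,0],-0.49],
    [[5,0,0],[0,0,0],-0.49],
    [[8,0,0],[0,0,0],-0.49],
    [[11,0,0],[0,0,0],-0.49],
    [[14,0,0],[0,0,0],-0.49],
    [[17,0,0],[0,0,0],-0.49],
    [[20,0,0],[0,0,0],-0.49],
    [[23,0,0],[0,0,0],-0.49],
    [[26,0,0],[0,0,0],-0.49],
    [[29,0,0],[0,0,0],-0.49],
    [[32,0,0],[0,0,0],-0.49],
    [[35,0,0],[0,0,0],-0.49],
    [[38,0,0],[0,0,0],-0.49],
    [[41,0,0],[0,0,0],-0.49],
    [[44,0,0],[0,0,0],-0.49],
    [[46,0,0],[0,0,0],-0.49],
    [[48,0,0],[0,0,0],-0.49],
    [[48,0,0],[0,0,0],-0.49]
  ]
}}

```text
time: 22.48
tool_pos: [0.5487, 0.027, 0.006]
ee_rot: [3.141, -0.001, -0.032]
wrist_force: [-0.2, -0.2, 0.3]
width: 0.0241
```

Call:
{"method": "move_arm", "body": {
  "targets": [
    [[0.5,0,0],[0,0,0],-0.49],
    [[1,0,0],[0,0,0],-0.49],
    [[1.5,0,0],[0,0,0],-0.49],
    [[2,0,0],[0,0,0],-0.49],
    [[2.5,0,0],[0,0,0],-0.49],
    [[3,0,0],[0,0,0],-0.49],
    [[3,0,0],[0,0,0],-0.49]
  ]
}}

```text
time: 23.35
tool_pos: [0.5514, 0.0269, 0.006]
ee_rot: [3.142, -0.0, -0.032]
wrist_force: [-2.3, 0.5, 1.4]
width: 0.0239
```

Call:
{"method": "move_arm", "body": {
  "targets": [
    [[0.5,0,0],[0,0,0],-0.49],
    [[1,0,0],[0,0,0],-0.49],
    [[1,0,0],[0,0,0],-0.49],
    [[1,0,0],[0,0,0],-0.49]
  ]
}}

```text
time: 23.85
tool_pos: [0.5524, 0.0268, 0.006]
ee_rot: [3.142, -0.0, -0.032]
wrist_force: [-2.0, 0.4, 1.3]
width: 0.0241
```

Call:
{"method": "move_arm", "body": {
  "targets": [
    [[0.5,0,0],[0,0,0],-0.49],
    [[1,0,0],[0,0,0],-0.49],
    [[1,0,0],[0,0,0],-0.49],
    [[1,0,0],[0,0,0],-0.49]
  ]
}}

```text
time: 24.35
tool_pos: [0.5534, 0.0268, 0.006]
ee_rot: [3.142, -0.0, -0.032]
wrist_force: [-1.7, -0.3, 0.3]
width: 0.0239
```

Call:
{"method": "move_arm", "body": {
  "targets": [
    [[0.5,0,0],[0,0,0],-0.49],
    [[1,0,0],[0,0,0],-0.49],
    [[1,0,0],[0,0,0],-0.49],
    [[1,0,0],[0,0,0],-0.49]
  ]
}}

```text
time: 24.85
tool_pos: [0.5544, 0.0268, 0.006]
ee_rot: [3.142, -0.0, -0.032]
wrist_force: [-1.7, 0.4, 0.5]
width: 0.0237
```

Call:
{"method": "move_arm", "body": {
  "targets": [
    [[0.5,0,0],[0,0,0],-0.49],
    [[1,0,0],[0,0,0],-0.49],
    [[1,0,0],[0,0,0],-0.49],
    [[1,0,0],[0,0,0],-0.49]
  ]
}}

```text
time: 25.35
tool_pos: [0.555, 0.0268, 0.0059]
ee_rot: [3.142, 0.001, -0.032]
wrist_force: [-3.5, 0.6, 1.1]
width: 0.0237
```

Call:
{"method": "move_arm", "body": {
  "targets": [
    [[0.5,0,0],[0,0,0],-0.49],
    [[1,0,0],[0,0,0],-0.49],
    [[1,0,0],[0,0,0],-0.49],
    [[1,0,0],[0,0,0],-0.49]
  ]
}}

```text
time: 25.85
tool_pos: [0.5552, 0.0268, 0.0058]
ee_rot: [3.141, 0.003, -0.032]
wrist_force: [-5.9, 0.1, 4.4]
width: 0.024
```

The motion has stalled and force is rising to about 6 N at the predicted home position, so the bonnet is against the wall. I back off, lift and check.

Call:
{"method": "move_arm", "body": {
  "targets": [
    [[-1,0,0],[0,0,0],-0.49],
    [[-3,0,0],[0,0,0],-0.49],
    [[-10,0,0],[0,0,0],-0.49],
    [[-25,0,0],[0,0,0],-0.49],
    [[-45,0,0],[0,0,0],-0.49],
    [[-65,0,-5],[0,0,0],-0.49],
    [[-80,0,-30],[0,0,0],-0.49],
    [[-100,0,-70],[0,0,0],-0.49],
    [[-130,0,-110],[0,0,0],-0.49],
    [[-160,0,-145],[0,0,0],-0.49],
    [[-180,0,-165],[0,0,0],-0.49],
    [[-180,0,-170],[0,0,0],-0.49],
    [[-180,0,-170],[0,0,0],-0.49]
  ]
}}

```text
time: 27.48
tool_pos: [0.3766, 0.0325, 0.1756]
ee_rot: [3.141, -0.001, -0.032]
wrist_force: [0.6, -0.2, 0.2]
width: 0.024
```

```bash
python3 - <<'E'
from h import *
o=status.get_obs();print(o["time"],o["tool_pos"],o["wrist_force"])
b=viewer.snapshot("scene");t=viewer.snapshot("top")
old={"scene":cv2.imread("pics/scene0.png")[...,::-1].copy(),"top":cv2.imread("pics/top0.png")[...,::-1].copy()}
for n,im in(("scene",b),("top",t)):
  print(n,"pred home top",np.round(proj(n,(.5835,.026,.038)),1), "base",np.round(proj(n,(.5835,.026,0)),1))
a=cv2.resize(t[140:235,155:325],None,fx=2.4,fy=2.4,interpolation=2);c=cv2.resize(b[165:320,180:280],None,fx=3.8,fy=3.8,interpolation=2)
q=np.zeros((max(a.shape[0],c.shape[0]),a.shape[1]+c.shape[1],3),np.uint8);q[:a.shape[0],:a.shape[1]]=a;q[:c.shape[0],a.shape[1]:]=c
cv2.imwrite("pics/c8.png",q[:600,:800,::-1])
E
```

```text
27.475 [0.37656547 0.03252929 0.17563713] [ 0.61483753 -0.17314801  0.21486891]
scene pred home top [228.5 222.7] base [229.4 230.4]
top pred home top [248.7 168.7] base [249.  171.4]
```

View pics/c8.png

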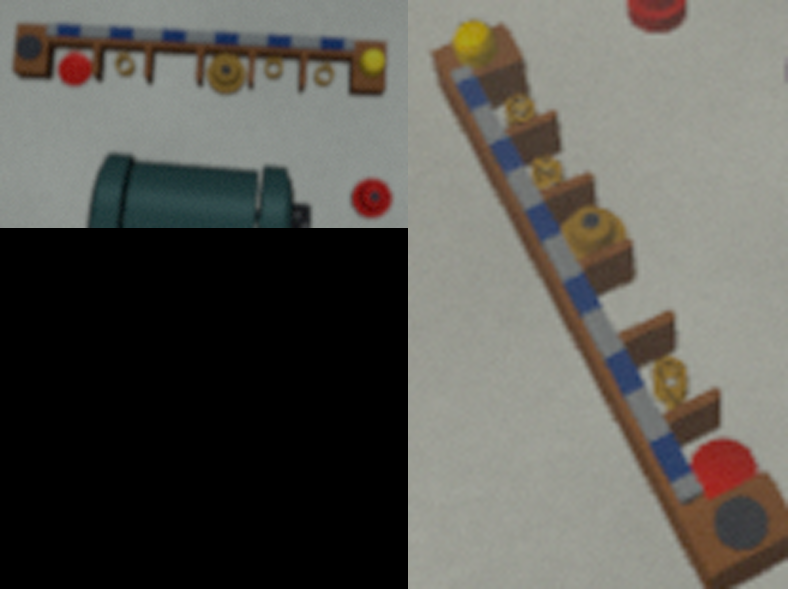

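The bonnet stands upright in the third gap from the cap. Its boss top is at scene (228.4, 222.9) against (228.5, 222.7) predicted for home, and at top (248.9, 169.2) against (248.7, 168.7). The springs and the disc look unmoved. I hand in.

```bash
python3 -c "
from bench import order
print(order.close_job())"
```

```text
the job is handed in; nothing more can be done
None
```

The job is done and was handed in at about 27.5 s of the 61 s allowed.

- **Rail:** I ran the closed fingertips from the capped right end over gaps 1 and 2. They pressed the rail down about 3.5–4 mm at 2–3 N. I stopped on the third blue stretch and lifted straight off there.
- **Bonnet:** I slid the brass bonnet sideways into line with the third gap, then pushed it in with two open fingertips behind the flange, without pinching it. I stopped when it stalled against the back wall at about 6 N.
- **Last checks:** In both camera views the bonnet stands upright, within about half a pixel (roughly 1–2 mm) of the computed home position. The springs and the red disc looked unmoved in the last picture, and the robot touches nothing. I did not check the gauge, wrench or grease jar at the end, but no move came near them. No check failed or disagreed, apart from the usual 2–3 mm offset between the two cameras.

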